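# Show the red enamel sample to the inspection camera with a hand mirror

## Robot

A 7-joint arm with a two-finger parallel gripper is mounted at the origin on a cart in front of the work surface, level with it; the furniture and walls round the work are solid. World frame = base frame: x ahead of the robot, y to its left, z up, the work surface at z = 0. Lengths are in m, angles in rad, forces in N, time in s.
With the tool pointing down it reaches from about 0.4 to 0.85 m from the base axis. Payload 10.4 kg.
Tool frame: the origin (TCP) lies at the very end of the fingers, on their centre line; the grasp point (between the pads) lies 19 mm behind it; z points along the fingers, y is the line along which they close (so a half turn about z gives the same grasp; the last joint's range is limited). The gripper opens to 87 mm and grips with 3 to 60 N. Pads are 19 mm wide; open, the fingers measure 117 mm over their backs; the gripper's body (75 mm by 190 mm) begins 51 mm behind the grasp point.
Start: joints at [-1.288, 0.332, -0.065, 1.46, 0.022, 1.35, -0.088], TCP at [0.188, 0.596, 0.185] pointing down, gripper open.
Joint ranges: [-2.6, 2.6], [-0.5, 2.12], [-1.47, 1.34], [0.16, 2.42], [-1.27, 4.41], [0.06, 2.06], [-2.6, 2.6]. Speed limits (rad/s): [2.22, 2.22, 2.79, 2.79, 3.14, 3.14, 3.14].

## Interface

Orientations are given as a unit quaternion [x, y, z, w].
In Python, from bench import r gives the robot as it stands.
- The arm moves only by the shell command python3 -m crank 'ROWS' [FORCE]. ROWS is JSON, a list that holds one entry, the list of rows, each a list of 5 numbers: the shift along the tool's x, y, z in mm, then the turn about the tool's z in degrees, then the opening, from -1 (shut) to 1 (fully open). A call has 1 to 20 rows; each row is the pose to reach, as a shift and turn from the pose commanded when the call began, along the tool's axes at that moment; what a row does not reach only later rows make up. A row lasts 1/10 s, in which the tool goes at most 50 mm and 8.59 degrees, less where a joint would pass 70% of its speed; a pose out of reach is approached as far as the arm can. A call with a gripper value outside its range is refused whole. The fingers move at their own pace and stop on an object; FORCE is the grip in N (left out, the last holds). Time passes only in rows, so rows that repeat a pose let the fingers close. It gives the time, the measured TCP pose, the force, the opening and the grip force at its end, in the units of the state.
- r.read_state(): the state, without advancing time (a new reading comes with each control period).
- r.camera(name): name is "scene" or "top" or "wrist"; returns a dict with "image" (400x640x3 uint8, red, green, blue), "vfov" (degrees; the focal length in pixels is half the picture's height over the tangent of half this angle, whatever the lens; pixels are square), "cx", "cy" (the principal point, pixels), "eye" and "attitude" of the camera in the world. Camera axes: x right, y down, z forward; pixel columns grow to the right and rows downward; lengths in m; the calibration is good to about 2 mm. A picture is of the moment at which its call begins. There is no depth.
- r.close_job(): hands the job in; it is judged then, once.
The state is a dict: "time": time; "joint_positions": joint angles; "joint_vel": joint speeds; "joint_torque": joint torques, N m; "ee_pos": TCP position; "eef_rot": TCP orientation; "ft_force": force on the tool from outside, world axes, zero at the start; "torque": the same for the moment, N m; "width": finger opening in m; "grip_force": force on a finger pad.
Only numpy, scipy, OpenCV 4.12 (cv2) and the standard library are available. Lean on these libraries where they do the work, as an engineer would, in place of code of your own. Each camera call takes 0.05 s, during which the arm holds its last target. There are 200 camera calls.

## Task

The little inspection camera on the black board looks only straight ahead, over the white cross, so the colour samples at its sides are out of its view. Take the square inspection mirror out of its wooden stand by the handle and hold it upright in the air right above the white cross, its centre level with the camera lens, turned so that the camera sees the red bead in the middle of the mirror. Finish still holding the mirror steady at that angle, and leave the loose things on the bench where they are.

Things in the scene. Friction and masses are not known exactly. Their poses are not given: they have to be found in the camera images.
- mirror: loose, about 70 g, upright in the slot of its stand. Origin: middle of the lower edge of the mirror head; z runs up the handle, the silver reflecting face looks along -x (at first toward the robot), the black back along +x. Head 50 mm wide (y), 50 mm tall, 6 mm thick; above it a thin 8 mm steel neck, then from 70 to 130 mm above the origin a dark wooden handle of square section 14 x 14 mm (sides along x and y)
- mirror_face (a point): centre of the silver face, 25 mm above the mirror's origin and 3 mm to its -x; same axes as the mirror
- mirror_grip (a point): middle of the wooden handle, 100 mm above the mirror's origin; same axes as the mirror
- mirror_stand: fixed wooden block 36 x 76 mm, 38 mm tall, with a slot 7.5 x 51.5 mm, 30 mm deep, open at the top, in which the mirror head stands; origin at the centre of its underside. The mirror must be lifted straight up more than 30 mm to come free. A tall fixed dark pole rises from the bench some 0.2 m to the left of it, near x = 0.45, y = 0.52 m: go round it, on the robot side
- station: fixed black board, 6 mm thick, 235 x 300 mm, with the camera on it. Origin on the bench surface under the white cross; z up; the camera stands on the -x side and looks along the board's +x; the board runs from x = -175 to +60 mm and y = -150 to +150 mm. The camera (grey 34 x 32 x 32 mm box on a post, black lens tube) is 86 mm tall
- cross (a point): centre of the white cross (30 mm) on the top of the board; the mirror's centre is to be held straight above it
- lens (a point): front of the camera lens, 110 mm from the cross axis, 70 mm above the bench; the camera looks level from here toward the point above the cross
- pin_red: red coloured enamel sample: a 22 mm bead on a thin brass post with a 30 mm round brass foot, 75 mm tall above the black board, fixed to it. Origin under its foot. It is at one of four places, about 110 mm from the cross and about 55 or 105 degrees to the left or right of the direction from cross to camera
- red_bead (a point): centre of the red bead, 70 mm above the bench, level with the lens. The camera sees it in the mirror when the upright face looks midway between the directions to the lens and to the bead
- pin_blue: blue coloured enamel sample: a 22 mm bead on a thin brass post with a 30 mm round brass foot, 75 mm tall above the black board, fixed to it. Not the one to show
- pin_yellow: yellow coloured enamel sample: a 22 mm bead on a thin brass post with a 30 mm round brass foot, 75 mm tall above the black board, fixed to it. Not the one to show
- pin_white: white coloured enamel sample: a 22 mm bead on a thin brass post with a 30 mm round brass foot, 75 mm tall above the black board, fixed to it. Not the one to show
- amber_tin: loose small round brass tin, 51 mm wide, 19 mm tall; leave alone
- cream_jar: loose cream ceramic pot, 68 mm wide, 85 mm tall; leave alone
- pliers: loose black-handled flat pliers, 42 x 130 x 10 mm; leave alone
- dropper_bottle: loose small white dropper bottle, 27 mm wide, 80 mm tall; leave alone
Not all that is in view belongs to the job. What is shaped like the mirror_stand but purple is not meant.

How it is judged:
On the way:
1. the mirror is lifted clear of its stand in the gripper (height (world z) of mirror_face above 0.066 m and contact force between the fingers and mirror above 1 N and contact force between mirror and mirror_stand below 0.2 N), for 0.2 s.
At the end, for the whole second after the job is handed in: Mirror held still in the air by the gripper alone, upright within 0.12 rad, centre within 16 mm of the cross axis and 13 mm of lens height, silver side to lens and red bead, the sight line from lens to bead meeting it within 12 mm sideways of its middle; no bystander moved 20 mm (contact force between the fingers and mirror above 1 N and contact force between mirror and station below 0.2 N and contact force between mirror and mirror_stand below 0.2 N and horizontal distance between mirror_face and cross below 0.016 m and height (world z) of mirror_face between 0.057 and 0.083 m and angle between mirror's own z axis and vertical below 0.12 rad and linear speed of mirror below 0.02 m/s and angular speed of mirror below 0.15 rad/s and x of each of lens, red_bead in the frame of mirror_face below -0.03 m and ((y of red_bead in the frame of mirror_face between 0.019 and 0.051 m and y of lens in the frame of mirror_face between -0.051 and -0.019 m) or (y of red_bead in the frame of mirror_face between 0.027 and 0.059 m and y of lens in the frame of mirror_face between -0.059 and -0.027 m) or (y of red_bead in the frame of mirror_face between 0.035 and 0.067 m and y of lens in the frame of mirror_face between -0.067 and -0.035 m) or (y of red_bead in the frame of mirror_face between 0.043 and 0.075 m and y of lens in the frame of mirror_face between -0.075 and -0.043 m) or (y of red_bead in the frame of mirror_face between 0.051 and 0.083 m and y of lens in the frame of mirror_face between -0.083 and -0.051 m) or (y of red_bead in the frame of mirror_face between 0.059 and 0.091 m and y of lens in the frame of mirror_face between -0.091 and -0.059 m) or (y of red_bead in the frame of mirror_face between 0.067 and 0.099 m and y of lens in the frame of mirror_face between -0.099 and -0.067 m) or (y of red_bead in the frame of mirror_face between 0.075 and 0.107 m and y of lens in the frame of mirror_face between -0.107 and -0.075 m) or (y of red_bead in the frame of mirror_face between 0.083 and 0.115 m and y of lens in the frame of mirror_face between -0.115 and -0.083 m) or (y of red_bead in the frame of mirror_face between -0.051 and -0.019 m and y of lens in the frame of mirror_face between 0.019 and 0.051 m) or (y of red_bead in the frame of mirror_face between -0.059 and -0.027 m and y of lens in the frame of mirror_face between 0.027 and 0.059 m) or (y of red_bead in the frame of mirror_face between -0.067 and -0.035 m and y of lens in the frame of mirror_face between 0.035 and 0.067 m) or (y of red_bead in the frame of mirror_face between -0.075 and -0.043 m and y of lens in the frame of mirror_face between 0.043 and 0.075 m) or (y of red_bead in the frame of mirror_face between -0.083 and -0.051 m and y of lens in the frame of mirror_face between 0.051 and 0.083 m) or (y of red_bead in the frame of mirror_face between -0.091 and -0.059 m and y of lens in the frame of mirror_face between 0.059 and 0.091 m) or (y of red_bead in the frame of mirror_face between -0.099 and -0.067 m and y of lens in the frame of mirror_face between 0.067 and 0.099 m) or (y of red_bead in the frame of mirror_face between -0.107 and -0.075 m and y of lens in the frame of mirror_face between 0.075 and 0.107 m) or (y of red_bead in the frame of mirror_face between -0.115 and -0.083 m and y of lens in the frame of mirror_face between 0.083 and 0.115 m)) and distance of each of amber_tin, cream_jar, pliers, dropper_bottle from where it was at the start of the episode below 0.02 m); the arm keeps its last pose, push and grip.
It fails at once if a bystander (tin, jar, pliers, bottle) is shifted more than 30 mm (distance of any of amber_tin, cream_jar, pliers, dropper_bottle from where it was at the start of the episode above 0.03 m).
It also fails if it takes over 35 s, if anything falls off the work surface, if the arm or the gripper's body presses on something with over 40 N, if the wrist force passes 120 N, or if a joint passes its speed limit or range.

## Working session

There is one attempt and no reset: what is moved stays moved. The work goes in short steps, Python scripts to look and compute and a shell command to move; the robot and the scene stay as the last step left them, time stands still between calls to the robot, and variables do not carry over. Pictures are saved under pics/ and viewed, at most 10 in all, crops included, and the job is handed in when it is done.

```bash
ls; mkdir -p pics
python3 - <<'E'
from bench import r
import cv2,numpy as np
s=r.read_state();print(s['time'],s['ee_pos'],s['eef_rot'],s['width'])
for n in("scene","top"):
    c=r.camera(n);cv2.imwrite(f"pics/{n}0.png",c["image"][...,::-1]);np.savez(f"{n}0.npz",**c)
    print(n,c['vfov'],c['cx'],c['cy'],c['eye'],c['attitude'])
E
```

```text
pics
0.0 [0.18801013 0.59557274 0.18387003] [ 1.52288184e-01  9.88335875e-01 -7.08121005e-04 -7.90465815e-05] 0.08684453573517036
scene 44.68888700540153 313.803156237501 200.58468524405865 [-0.36590622 -0.70243562  1.05416436] [ 0.82050818 -0.39997432  0.18507512 -0.36405229]
top 49.35006553688181 320.9340148490129 195.67902806577976 [ 0.39267589 -0.07628813  1.31857906] [-0.69817192  0.71424203 -0.0297672   0.03909231]
```

View pics/scene0.png

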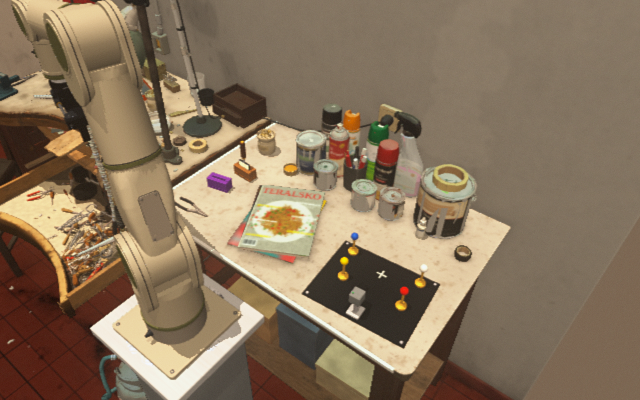

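View pics/top0.png

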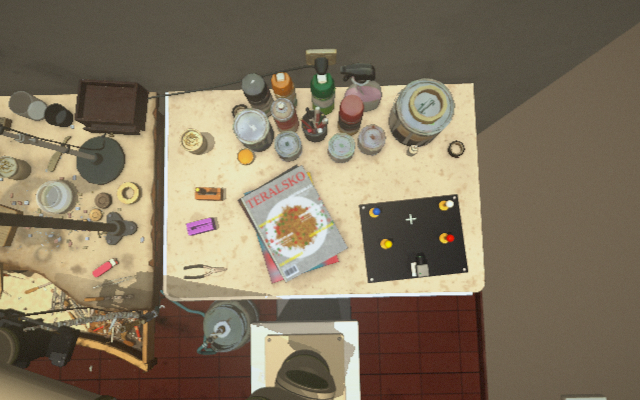

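The scene picture shows the mirror's handle at (242,150) in the brown stand at (245,168), and the purple block at (219,182). In the top picture the brown stand is at (209,194), the purple one at (201,227), the cross at (411,219), the red bead at (447,238), and the station camera at (420,265). The brown stand fits because it is wooden and holds the mirror. I'll check it in an enlarged crop.

```bash
cat > h.py <<'E'
import numpy as np,cv2
from scipy.spatial.transform import Rotation as R
def ray(c,u,v):
    f=200/np.tan(np.radians(float(c['vfov'])/2))
    d=R.from_quat(c['attitude']).apply([(u-c['cx'])/f,(v-c['cy'])/f,1]);return np.array(c['eye']),d/np.linalg.norm(d)
def onz(c,u,v,z):
    e,d=ray(c,u,v);return e+d*(z-e[2])/d[2]
def tri(*rs):
    A=sum(np.eye(3)-np.outer(d,d) for e,d in rs);b=sum((np.eye(3)-np.outer(d,d))@e for e,d in rs);return np.linalg.solve(A,b)
def blobs(img,lo,hi,box,amin=8):
    h=cv2.cvtColor(img,cv2.COLOR_RGB2HSV);x0,y0,x1,y1=box;m=np.zeros(h.shape[:2],np.uint8)
    m[y0:y1,x0:x1]=cv2.inRange(h,np.array(lo),np.array(hi))[y0:y1,x0:x1]
    n,l,s,c=cv2.connectedComponentsWithStats(m);return [(s[i,4],c[i].round(1),s[i,:4],cv2.minAreaRect(np.argwhere(l==i)[:,::-1].astype(np.float32))) for i in range(1,n) if s[i,4]>=amin]
E
python3 - <<'E'
from h import *
t=dict(np.load("top0.npz"));s=dict(np.load("scene0.npz"))
def up(im,b,k):return cv2.resize(im[b[1]:b[3],b[0]:b[2]],None,fx=k,fy=k,interpolation=cv2.INTER_CUBIC)
a=up(t['image'],(355,190,475,290),5)[:,:,::-1]
b=np.hstack([up(t['image'],(185,180,235,240),8),up(s['image'],(205,130,255,190),8)])[:,:,::-1]
cv2.imwrite("pics/a.png",a);cv2.imwrite("pics/b.png",b)
for n,lo,hi in(("red",(0,170,100),(6,255,255)),("white",(0,0,190),(180,70,255)),("brown",(5,120,40),(16,255,255)),("dark",(0,0,0),(180,255,45))):
  print(n)
  for c,nm,box in((t,"top",(355,190,475,285) if n in("red","white","dark") else (185,180,235,215)),(s,"scene",(300,235,445,350)if n in("red","white","dark") else (225,135,265,185))):
    for q in blobs(c['image'],lo,hi,box): print(nm,q[0],q[1],q[2],[np.round(x,1) for x in q[3]])
E
```

```text
red
top 44 [450.  237.6] [447 234   7   8] [array([450. , 237.5]), array([7., 6.]), np.float64(90.0)]
scene 64 [403.9 290.3] [400 286   9   9] [array([404., 290.]), array([8., 8.]), np.float64(90.0)]
white
top 910 [394.4 195.2] [355 190 101  24] [array([405. , 201.5]), array([100.,  23.]), np.float64(0.0)]
top 1548 [457.  247.8] [397 190  78  95] [array([435.5, 237. ]), array([94., 77.]), np.float64(90.0)]
top 37 [449.1 203.3] [446 200   7   7] [array([449.3, 203.3]), array([6.4, 5.7]), np.float64(45.0)]
top 591 [361.9 258.7] [355 217  38  68] [array([373.5, 250.5]), array([67., 37.]), np.float64(90.0)]
top 13 [409.5 218.8] [406 216   6   6] [array([409.4, 219.3]), array([4.6, 5. ]), np.float64(53.1)]
top 46 [413.  268.9] [411 263   5  13] [array([413., 269.]), array([12.,  4.]), np.float64(90.0)]
scene 28 [303.4 236.9] [300 235  10   6] [array([304.6, 237. ]), array([9.9, 4.1]), np.float64(14.0)]
scene 363 [329.9 245.7] [316 235  35  30] [array([329., 244.]), array([19.8, 42.4]), np.float64(45.0)]
scene 1744 [409.9 252.2] [356 235  89  46] [array([406.5, 246.5]), array([96.2, 37.5])
[... 950 characters left out ...]
k
top 9 [449.2 232.6] [447 232   5   2] [array([449. , 232.5]), array([1., 4.]), np.float64(90.0)]
top 12 [460.3 248.4] [458 247   6   5] [array([460.5, 249. ]), array([4., 5.]), np.float64(90.0)]
top 49 [422.2 257.3] [416 253  11  11] [array([422.3, 257.3]), array([13.5,  6.6]), np.float64(48.8)]
top 20 [416.6 260.2] [415 257   4   8] [array([416.5, 260.5]), array([7., 3.]), np.float64(90.0)]
top 10 [462.2 259.1] [460 257   5   5] [array([462.3, 259.1]), array([3.8, 3.2]), np.float64(18.4)]
top 17 [463.5 265.2] [461 263   6   6] [array([463.6, 265.5]), array([4.1, 5.9]), np.float64(11.3)]
scene 84 [365.8 309.7] [360 301  12  19] [array([364.5, 310.4]), array([ 9.1, 17.9]), np.float64(20.6)]
```

View pics/b.png

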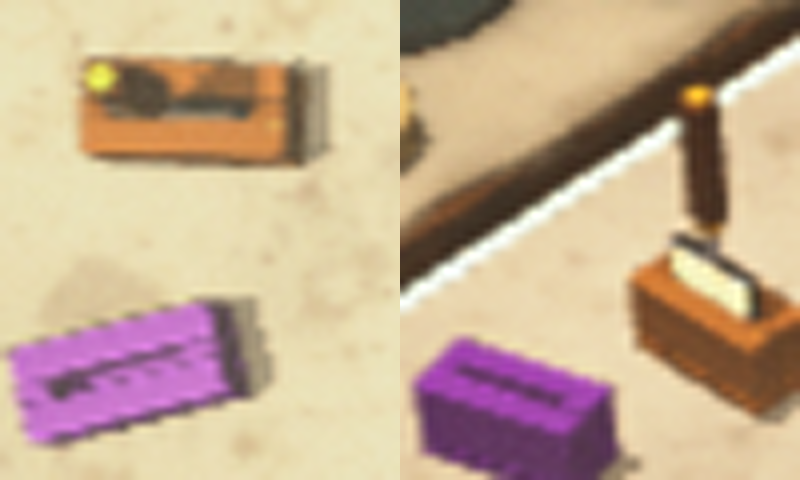

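View pics/a.png

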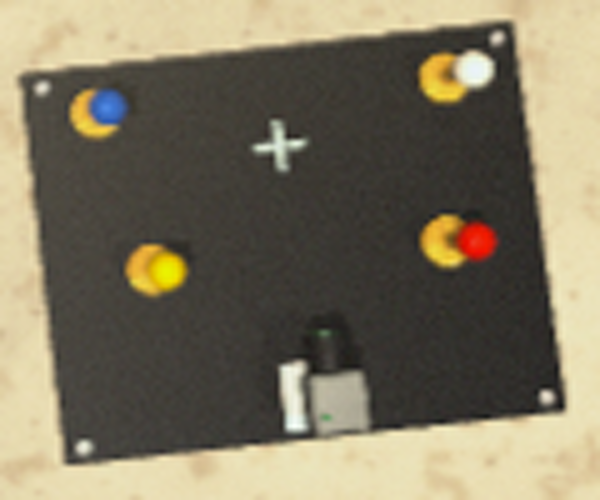

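The crops confirm it. The brown stand holds the mirror, with its handle cap at about (197.5,189.5) in top and (242.2,141.9) in scene, and the purple stand is empty. On the board, the cross is at (411,219.4), red bead at (450,237.8), and the lens is at the front of the black tube, about (419.5,254).

Run:
```python
from h import *
np.set_printoptions(precision=4,suppress=True)
t=dict(np.load("top0.npz"));s=dict(np.load("scene0.npz"))
P=[onz(t,355+x/5-.4,190+y/5-.4,.006)[:2] for x,y in((22,75),(513,22),(565,408),(67,463))]
A,B,C,D=P  # +x+y, +x-y, -x-y, -x+y
print(P);xa=(A-D)+(B-C);ya=(A-B)+(D-C);print('size',np.linalg.norm(A-D),np.linalg.norm(A-B),'yaw',np.degrees(np.arctan2(xa[1],xa[0])),np.degrees(np.arctan2(-ya[0],ya[1])))
cr=onz(t,410.6,219.0,.006);print('cross',cr,tri(ray(t,410.6,219.0),ray(s,381,274)))
red=tri(ray(t,450,237.7),ray(s,404,290.3));print('red',red,onz(t,450,237.7,.07))
print('cap',tri(ray(t,197.2,189.2),ray(s,242,141.7)),onz(t,197.2,189.2,.138))
print('standtop',[onz(t,185+x/8-.4,180+y/8-.4,.038)[:2] for x,y in((80,60),(288,62),(288,162),(83,155))])
for n,u in(('blue',(107,106)),('yellow',(167,271)),('white',(474,69))):print(n,onz(t,355+u[0]/5-.4,190+u[1]/5-.4,.07))
print('lens~',onz(t,355+325/5-.4,190+315/5-.4,.075))
```

```text
[array([ 0.4914, -0.1747]), array([ 0.5166, -0.4716]), array([ 0.286 , -0.4902]), array([ 0.26  , -0.1943])]
size 0.2322643580059978 0.2979312035371269 yaw 4.735861202666713 4.941552673059249
cross [ 0.4444 -0.3282  0.006 ] [ 0.4444 -0.3282  0.0059]
red [ 0.386 -0.425  0.07 ] [ 0.3863 -0.4254  0.07  ]
cap [0.5347 0.2763 0.1369] [0.534  0.2766 0.138 ]
standtop [array([0.5525, 0.3143]), array([0.5499, 0.2368]), array([0.5126, 0.2367]), array([0.517, 0.313])]
blue [ 0.4676 -0.218   0.07  ]
yellow [ 0.3729 -0.2489  0.07  ]
white [ 0.484  -0.4286  0.07  ]
lens~ [ 0.3463 -0.3364  0.075 ]
```

```bash
cat >> h.py <<'E'
def go(s,p,yaw=None):
    """rows numbers: shift mm in tool axes, turn deg; yaw = world yaw of tool y axis, deg"""
    q=R.from_quat(s['eef_rot']);d=q.inv().apply(np.array(p)-s['ee_pos'])*1000
    y=q.apply([0,1,0]);w=np.degrees(np.arctan2(y[1],y[0]))
    return d.round(1),'yaw now',w.round(2),'turn',None if yaw is None else round((w-yaw+90)%180-90,2)
E
python3 - <<'E'
from h import *
from bench import r
s=r.read_state()
print(go(s,(.34,.30,.21),87.5));print(go(s,(.44,.277,.22),87.5))
E
```

```text
(array([-233.9, -236.2,  -25.7]), 'yaw now', np.float64(72.48), 'turn', np.float64(-15.02))
(array([-336.2, -228. ,  -35.7]), 'yaw now', np.float64(72.48), 'turn', np.float64(-15.02))
```

```bash
python3 -m crank '[[[-30,-30,-5,-2,1],[-60,-60,-10,-4,1],[-90,-90,-15,-6,1],[-120,-120,-20,-8,1],[-150,-150,-25,-10,1],[-180,-180,-26,-12,1],[-210,-210,-26,-14,1],[-234,-236,-26,-15,1],[-265,-234,-30,-15,1],[-300,-231,-33,-15,1],[-325,-229,-36,-15,1],[-336,-228,-36,-15,1],[-336,-228,-36,-15,1],[-336,-228,-36,-15,1]]]'
python3 - <<'E'
from bench import r
from h import *
c=r.camera("wrist");cv2.imwrite("pics/w1.png",c["image"][...,::-1]);np.savez("w1.npz",**c);print(c['eye'],c['vfov'],r.read_state()['ee_pos'])
E
```

```text
time: 1.5
ee_pos: [0.4387, 0.278, 0.2202]
eef_rot: [0.022, 1.0, -0.0, -0.001]
ft_force: [0.6, 0.1, 0.7]
width: 0.087
grip_force: 0.0
[0.36638061 0.28182021 0.42184894] 58.593573762395025 [0.43858819 0.27815006 0.22035737]
```

View pics/w1.png

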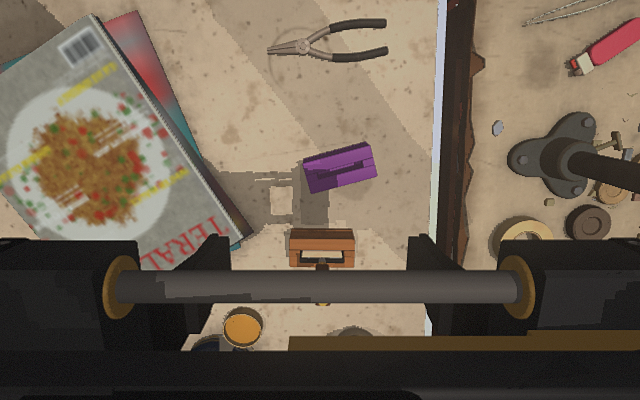

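The wrist picture shows the brown stand at (322,248), with the bright strip of the mirror face at (322,253) and the gripper centred over it. The handle is behind the gripper bar. I'll refine the stand's yaw from its edges.

Run:
```python
from h import *
np.set_printoptions(precision=4,suppress=True)
c=dict(np.load("w1.npz"));im=c['image'];h=cv2.cvtColor(im,cv2.COLOR_RGB2HSV).astype(int)
for v in range(226,272,2): print(v,[tuple(h[v,u]) for u in (296,310,335,350)])
g=cv2.cvtColor(im,cv2.COLOR_RGB2GRAY).astype(int)
cv2.imwrite("pics/w1c.png",cv2.resize(im[222:312,280:370],None,fx=6,fy=6,interpolation=cv2.INTER_CUBIC)[...,::-1])
```

```text
226 [(np.int64(15), np.int64(62), np.int64(128)), (np.int64(16), np.int64(67), np.int64(130)), (np.int64(16), np.int64(64), np.int64(194)), (np.int64(18), np.int64(68), np.int64(177))]
228 [(np.int64(13), np.int64(94), np.int64(73)), (np.int64(12), np.int64(89), np.int64(83)), (np.int64(15), np.int64(83), np.int64(126)), (np.int64(15), np.int64(75), np.int64(115))]
230 [(np.int64(12), np.int64(138), np.int64(94)), (np.int64(13), np.int64(132), np.int64(77)), (np.int64(11), np.int64(148), np.int64(119)), (np.int64(13), np.int64(156), np.int64(126))]
232 [(np.int64(12), np.int64(114), np.int64(78)), (np.int64(12), np.int64(117), np.int64(72)), (np.int64(12), np.int64(129), np.int64(71)), (np.int64(13), np.int64(126), np.int64(75))]
234 [(np.int64(12), np.int64(128), np.int64(80)), (np.int64(13), np.int64(124), np.int64(78)), (np.int64(12), np.int64(128), np.int64(82)), (np.int64(13), np.int64(131), np.int64(82))]
236 [(np.int64(11), np.int64(119), np.int64(73)), (np.int64(13), np.int64(121), np.int64(74)), (np.int64(12), np.int64(126), np.int64(79)), (np.int64(12), np.int64(126), np.in
[... 2484 characters left out ...]
(153)), (np.int64(12), np.int64(146), np.int64(115)), (np.int64(12), np.int64(158), np.int64(147)), (np.int64(13), np.int64(156), np.int64(163))]
266 [(np.int64(12), np.int64(174), np.int64(133)), (np.int64(11), np.int64(165), np.int64(105)), (np.int64(12), np.int64(164), np.int64(140)), (np.int64(12), np.int64(166), np.int64(158))]
268 [(np.int64(17), np.int64(71), np.int64(183)), (np.int64(16), np.int64(68), np.int64(198)), (np.int64(16), np.int64(70), np.int64(193)), (np.int64(17), np.int64(66), np.int64(193))]
270 [(np.int64(14), np.int64(70), np.int64(76)), (np.int64(15), np.int64(65), np.int64(79)), (np.int64(17), np.int64(71), np.int64(75)), (np.int64(16), np.int64(62), np.int64(78))]
```

View pics/w1c.png

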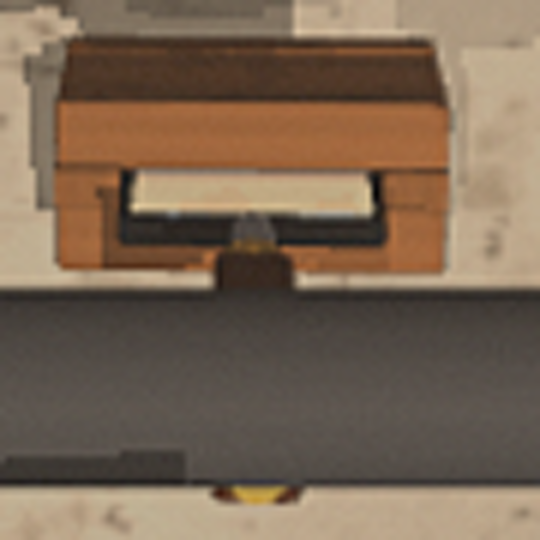

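The crop shows the stand's edges and the mirror parallel to the gripper within about half a degree, with the handle centred at column 255/6+280≈322.5.

Run:
```python
from h import *
from bench import r
np.set_printoptions(precision=4,suppress=True)
c=dict(np.load("w1.npz"));t=dict(np.load("top0.npz"));s=r.read_state()
f=lambda x,y,z:onz(c,280+x/6-.42,222+y/6-.42,z)[:2]
Q=[f(x,y,.038) for x,y in((55,101),(447,103),(443,271),(55,268))];print(Q,np.mean(Q,0))
y=Q[1]-Q[0]+Q[2]-Q[3];print('yaw y',np.degrees(np.arctan2(y[1],y[0])))
a,b=f(130,213,.058),f(377,217,.058);print('head top silver edge',a,b,(a+b)/2,np.degrees(np.arctan2(*(b-a)[::-1])))
cap=tri(ray(c,280+257/6-.42,222+492/6-.42),ray(t,197.2,189.2));print('cap',cap,f(257,494,.138))
print(go(s,(.533,.2755,.22),88),s['time'])
```

```text
[array([0.5159, 0.241 ]), array([0.5195, 0.3161]), array([0.5547, 0.3147]), array([0.5508, 0.2387])] [0.5352 0.2776]
yaw y 87.11337900297441
head top silver edge [0.5307 0.2555] [0.5335 0.301 ] [0.5321 0.2783] 86.50632337238332
cap [0.5342 0.2761 0.146 ] [0.5409 0.2777]
(array([-94.4,   1.4,   0.3]), 'yaw now', np.float64(87.57), 'turn', np.float64(-0.43)) 1.55
```

```bash
python3 -m crank '[[[-30,1,0,0,1],[-60,2,0,0,1],[-85,3,0,0.5,1],[-96,3,0,0.5,1],[-96,3,0,0.5,1],[-96,3,30,0.5,1],[-96,3,65,0.5,1],[-96,3,100,0.5,1],[-96,3,120,0.5,1],[-96,3,131,0.5,1],[-96,3,131,0.5,1],[-96,3,131,0.5,1]]]'
python3 - <<'E'
from bench import r
from h import *
c=r.camera("scene");w=r.camera("wrist")
a=cv2.resize(c["image"][110:190,200:280],(400,400),interpolation=cv2.INTER_CUBIC);b=cv2.resize(w["image"][150:350,222:422],(400,400))
cv2.imwrite("pics/g1.png",np.hstack([a,b])[...,::-1]);print(r.read_state()['ee_pos'],r.read_state()['ft_force'])
E
```

```text
time: 2.75
ee_pos: [0.536, 0.2769, 0.091]
eef_rot: [0.026, 1.0, 0.001, 0.001]
ft_force: [-0.2, -0.3, 0.6]
width: 0.0867
grip_force: 0.0
[0.53656408 0.27685228 0.09127352] [-0.40599743 -0.27715609  0.64371535]
```

View pics/g1.png

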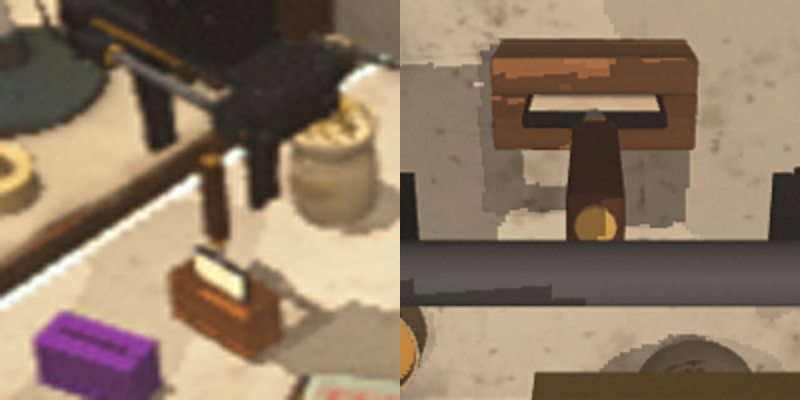

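The fingers straddle the handle at mid-height, with the jar clear of them. I'll close now.

```bash
python3 -m crank '[[[0,0,0,0,0],[0,0,0,0,-1],[0,0,0,0,-1],[0,0,0,0,-1],[0,0,0,0,-1],[0,0,0,0,-1],[0,0,0,0,-1],[0,0,0,0,-1]]]' 35; python3 -m crank '[[[0,0,-10,0,-1],[0,0,-25,0,-1],[0,0,-45,0,-1],[0,0,-70,0,-1],[0,0,-95,0,-1],[0,0,-110,0,-1],[0,0,-110,0,-1],[0,0,-110,0,-1],[0,0,-110,0,-1]]]'
python3 - <<'E'
from bench import r
from h import *
np.set_printoptions(precision=4,suppress=True)
s=r.read_state();print(s['ee_pos'],s['joint_positions'],s['width'],s['grip_force'])
w=r.camera("scene");np.savez("s2.npz",**w);w=r.camera("wrist");np.savez("w2.npz",**w);cv2.imwrite("pics/w2.png",w["image"][150:350,170:470,::-1].repeat(2,0).repeat(2,1))
print(go(s,(.34,.26,s['ee_pos'][2]),None),go(s,(.36,0,s['ee_pos'][2]),None),go(s,(.4444,-.3282,s['ee_pos'][2]),None))
E
```

```text
time: 3.65
ee_pos: [0.536, 0.2762, 0.0896]
eef_rot: [0.026, 1.0, 0.0, 0.0]
ft_force: [0.1, -1.0, 0.4]
width: 0.0309
grip_force: 0.0
time: 4.55
ee_pos: [0.5353, 0.276, 0.1984]
eef_rot: [0.026, 1.0, -0.001, -0.001]
ft_force: [0.1, -0.2, 0.4]
width: 0.0004
grip_force: 0.0
[0.5353 0.276  0.1984] [-0.7841  0.2766  0.2862  1.5181 -0.0789  1.3601  1.0266] 0.00035269296479521035 0.0
(array([194.2, -26.2,   0.3]), 'yaw now', np.float64(86.99), 'turn', None) (array([ 160.6, -284.8,    0.6]), 'yaw now', np.float64(86.99), 'turn', None) (array([  59. , -608.1,    0.7]), 'yaw now', np.float64(86.99), 'turn', None)
```

View pics/w2.png

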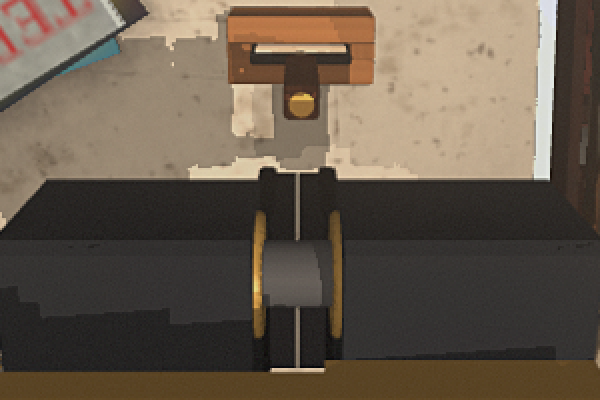

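I lifted before the fingers had finished closing, and they shut in the air. The picture shows the mirror untouched in its stand, with its cap at (320.5,202) in full-frame pixels. I'll remeasure from here, reopen and regrasp with a longer wait.

```bash
python3 -m crank '[[[0,0,0,0,1],[0,0,0,0,1],[0,0,0,0,1],[0,0,0,0,1],[0,0,0,0,1],[0,0,0,0,1],[0,0,0,0,1],[0,0,0,0,1],[0,0,0,0,1],[0,0,0,0,1]]]'
python3 - <<'E'
from bench import r
from h import *
np.set_printoptions(precision=4,suppress=True)
w=dict(np.load("w2.npz"));t=dict(np.load("top0.npz"));s2=dict(np.load("s2.npz"));s=r.read_state()
f=lambda x,y:(170+x/2-.25,150+y/2-.25)
print(tri(ray(w,*f(301.5,104)),ray(t,197.2,189.2)),onz(w,*f(301.5,104),.138),s['width'])
a,b=[onz(w,*f(*q),.058) for q in((255,52),(349,54))];print(a,b,np.degrees(np.arctan2(*(b-a)[1::-1])))
for lo,hi in (((20,120,120),(32,255,255)),((15,150,150),(32,255,255))):
  print([(q[0],q[1]) for q in blobs(s2['image'],lo,hi,(225,130,260,165),2)])
E
```

```text
time: 5.65
ee_pos: [0.536, 0.2763, 0.1997]
eef_rot: [0.026, 1.0, 0.0, 0.0]
ft_force: [0.2, -0.7, 0.0]
width: 0.0727
grip_force: 0.0
[0.5352 0.2775 0.1374] [0.5362 0.278  0.138 ] 0.07265446934731849
[0.531  0.2559 0.058 ] [0.5344 0.3017 0.058 ] 85.7249811189677
[]
[(np.int32(4), array([241.5, 141.5]))]
```

```bash
python3 -m crank '[[[0,1,30,0.5,1],[0,1,65,0.5,1],[0,1,95,0.5,1],[0,1,110,0.5,1],[0,1,110,0.5,0],[0,1,110,0.5,-1],[0,1,110,0.5,-1],[0,1,110,0.5,-1],[0,1,110,0.5,-1],[0,1,110,0.5,-1],[0,1,110,0.5,-1],[0,1,110,0.5,-1],[0,1,110,0.5,-1],[0,1,110,0.5,-1],[0,1,110,0.5,-1],[0,1,110,0.5,-1],[0,1,110,0.5,-1]]]' 35
```

```text
time: 7.35
ee_pos: [0.536, 0.2772, 0.0896]
eef_rot: [0.031, 1.0, 0.0, -0.0]
ft_force: [0.2, 0.4, -0.5]
width: 0.0135
grip_force: 35.0
```

Gripped: 13.5 mm wide at 35 N. Next I lift.

```bash
python3 -m crank '[[[0,0,-5,0,-1],[0,0,-15,0,-1],[0,0,-30,0,-1],[0,0,-50,0,-1],[0,0,-75,0,-1],[0,0,-100,0,-1],[0,0,-110,0,-1],[0,0,-110,0,-1],[0,0,-110,0,-1]]]'
python3 - <<'E'
from bench import r
from h import *
np.set_printoptions(precision=4,suppress=True)
s=r.read_state();z=s['ee_pos'][2];print(s['ee_pos'],s['joint_positions'],s['width'],s['grip_force'])
for p in((.45,.2),(.42,0),(.4444,-.3282)):print(go(s,(*p,z)))
E
```

```text
time: 8.25
ee_pos: [0.5357, 0.2771, 0.199]
eef_rot: [0.031, 1.0, -0.0, -0.0]
ft_force: [-0.3, -0.7, -0.1]
width: 0.0136
grip_force: 35.0
[0.5357 0.2771 0.199 ] [-0.7862  0.2772  0.2874  1.5163 -0.0795  1.3602  1.017 ] 0.013639204456966276 34.99976456165314
(array([ 80.8, -82.2,   0.1]), 'yaw now', np.float64(86.48), 'turn', None)
(array([  98.5, -283.7,    0.2]), 'yaw now', np.float64(86.48), 'turn', None)
(array([  54. , -609.8,    0.2]), 'yaw now', np.float64(86.48), 'turn', None)
```

```bash
python3 -m crank '[[[10,-10,0,0,-1],[30,-30,0,0,-1],[55,-55,0,0,-1],[80,-82,0,0,-1],[90,-115,0,0,-1],[95,-150,0,0,-1],[98,-185,0,0,-1],[98,-220,0,0,-1],[98,-255,0,0,-1],[95,-290,0,0,-1],[90,-325,0,0,-1],[85,-360,0,0,-1],[80,-400,0,0,-1],[75,-440,0,0,-1],[70,-480,0,0,-1],[64,-520,0,0,-1],[60,-555,0,0,-1],[54,-585,0,0,-1],[54,-605,0,0,-1],[54,-610,0,0,-1]]]'
python3 - <<'E'
from bench import r
from h import *
np.set_printoptions(precision=4,suppress=True)
s=r.read_state();z=s['ee_pos'][2];print(s['ee_pos'],s['joint_positions'],s['width'],s['grip_force'])
print(go(s,(.4444,-.3282,z),121.9))
E
```

```text
time: 10.25
ee_pos: [0.4431, -0.3303, 0.1983]
eef_rot: [0.032, 0.999, -0.001, -0.001]
ft_force: [0.5, -0.4, -0.5]
width: 0.0137
grip_force: 35.0
[ 0.4431 -0.3303  0.1983] [-0.2478  0.2204  0.9376  1.6734 -0.1793  1.3418  2.2256] 0.013704863300099075 34.99955713748932
(array([-1.2,  2.2, -0. ]), 'yaw now', np.float64(86.29), 'turn', np.float64(-35.61))
```

```bash
python3 -m crank '[[[0,0,0,-5,-1],[0,0,0,-11,-1],[0,0,0,-17,-1],[0,0,0,-22,-1],[0,0,0,-28,-1],[0,0,0,-34,-1],[0,0,0,-35.6,-1],[0,0,0,-35.6,-1]]]'
python3 - <<'E'
from bench import r
from h import *
np.set_printoptions(precision=4,suppress=True)
s=r.read_state();z=s['ee_pos'][2];print(s['ee_pos'],s['joint_positions'],s['width'],s['grip_force'])
print(go(s,(.4444,-.3282,z),121.9))
E
```

```text
time: 11.05
ee_pos: [0.4403, -0.3275, 0.1837]
eef_rot: [-0.225, 0.974, 0.01, -0.014]
ft_force: [0.9, -0.2, -1.6]
width: 0.0132
grip_force: 35.0
[ 0.4403 -0.3275  0.1837] [ 0.4348  0.191   0.1348  1.6418 -0.0202  1.3453  2.5967] 0.013214824441019858 35.00002205371857
(array([-3.4, -2.4, -0.1]), 'yaw now', np.float64(115.97), 'turn', np.float64(-5.93))
```

```bash
python3 -m crank '[[[0,0,0,0,-1],[0,0,0,0,-1],[0,0,0,0,-1],[0,0,0,0,-1]]]'
python3 - <<'E'
from bench import r
from h import *
np.set_printoptions(precision=4,suppress=True)
s=r.read_state();z=s['ee_pos'][2];print(s['ee_pos'],s['joint_positions'],s['joint_vel'],s['eef_rot'])
print(go(s,(.4444,-.3282,z),121.9))
E
```

```text
time: 11.45
ee_pos: [0.4407, -0.3285, 0.1845]
eef_rot: [-0.224, 0.975, 0.01, -0.014]
ft_force: [0.5, 0.1, -1.1]
width: 0.0134
grip_force: 35.0
[ 0.4407 -0.3285  0.1845] [ 0.424   0.1911  0.1483  1.6402 -0.0226  1.3455  2.5977] [ 0.006   0.0006 -0.0163 -0.0011  0.0036 -0.0013  0.0014] [-0.2237  0.9745  0.0097 -0.0138]
(array([-3.4, -1.3, -0.1]), 'yaw now', np.float64(115.85), 'turn', np.float64(-6.05))
```

```bash
cat >> h.py <<'E'
CR=np.array([.4444,-.3282]);a=np.radians(184.85);LENS=np.array([*(CR+.11*np.array([np.cos(a),np.sin(a)])),.07]);RED=np.array([.386,-.425,.07])
def face(s,off=(.003,0,.0566)):
    q=R.from_quat(s['eef_rot']);F=np.array(s['ee_pos'])+q.apply(off);M=q*R.from_matrix(np.array([[-1,0,0],[0,1,0],[0,0,-1]]).T)
    L,B=M.inv().apply(LENS-F),M.inv().apply(RED-F)
    print('face-cross mm',(F[:2]-CR)*1000,'z',F[2],'tilt',np.arccos(M.as_matrix()[2,2]),'lens',L*1000,'bead',B*1000)
    y=M.apply([0,1,0]);T=np.array([*(CR-.007*y[:2]/np.linalg.norm(y[:2])),.07]);print('shift tool mm',q.inv().apply(T-F)*1000)
E
python3 - <<'E'
from bench import r
from h import *
np.set_printoptions(precision=4,suppress=True);face(r.read_state())
E
```

```text
face-cross mm [-8.141  -0.8983] z 0.1280216614359397 tilt 0.03366341704009196 lens [-93.6309  35.2057 -61.0418] bead [-85.7505 -65.8331 -58.3307]
shift tool mm [ -9.0141 -11.1918  57.5713]
```

```bash
python3 -m crank '[[[-2,-2,8,0,-1],[-5,-5,18,0,-1],[-7,-8,30,0,-1],[-9,-11,40,0,-1],[-9,-11,45,0,-1],[-9,-11,45,0,-1],[-9,-11,45,0,-1]]]'
python3 - <<'E'
from bench import r
from h import *
np.set_printoptions(precision=4,suppress=True);s=r.read_state();face(s);print(s['joint_positions'],go(s,s['ee_pos'],121.9))
E
```

```text
time: 12.15
ee_pos: [0.4518, -0.3346, 0.1392]
eef_rot: [-0.223, 0.975, 0.01, -0.014]
ft_force: [0.5, -0.8, -0.0]
width: 0.0139
grip_force: 35.0
face-cross mm [ 2.9277 -6.9526] z 0.08266022999355957 tilt 0.03359249446290084 lens [-102.0151   46.5139  -16.0951] bead [-94.0399 -54.5167 -13.3554]
shift tool mm [-0.6679  0.2126 12.6581]
[ 0.4459  0.249   0.1255  1.6673 -0.0267  1.2605  2.5979] (array([0., 0., 0.]), 'yaw now', np.float64(115.79), 'turn', np.float64(-6.11))
```

Tracking as predicted. I'll go the last 12.5 mm down, then check the mirror's real position by camera.

```bash
python3 -m crank '[[[0,0,4,0,-1],[0,0,9,0,-1],[0,0,12.5,0,-1],[0,0,12.5,0,-1],[0,0,12.5,0,-1]]]'
python3 - <<'E'
from bench import r
from h import *
np.set_printoptions(precision=4,suppress=True);s=r.read_state();face(s);print(s['joint_vel'],s['grip_force'])
c=r.camera("scene");np.savez("s3.npz",**c);t=r.camera("wrist");np.savez("w3.npz",**t)
f=lambda im,b:cv2.resize(im[b[1]:b[3],b[0]:b[2]],(400,500),interpolation=cv2.INTER_CUBIC)
cv2.imwrite("pics/f.png",np.hstack([f(c["image"],(336,225,416,325)),f(t["image"],(220,110,420,360))])[...,::-1])
E
```

```text
time: 12.65
ee_pos: [0.4514, -0.3342, 0.1265]
eef_rot: [-0.223, 0.975, 0.01, -0.014]
ft_force: [-0.5, -0.6, -0.8]
width: 0.0135
grip_force: 35.0
face-cross mm [ 2.5837 -6.5462] z 0.07000295509227554 tilt 0.033779989811928916 lens [-102.1438   46.3563   -3.4459] bead [-94.2058 -54.6767  -0.6883]
shift tool mm [-0.5245  0.018  -0.0082]
[-0.0018 -0.0033  0.0027 -0.0051  0.0014  0.0011  0.0004] 34.99978423118591
```

View pics/f.png

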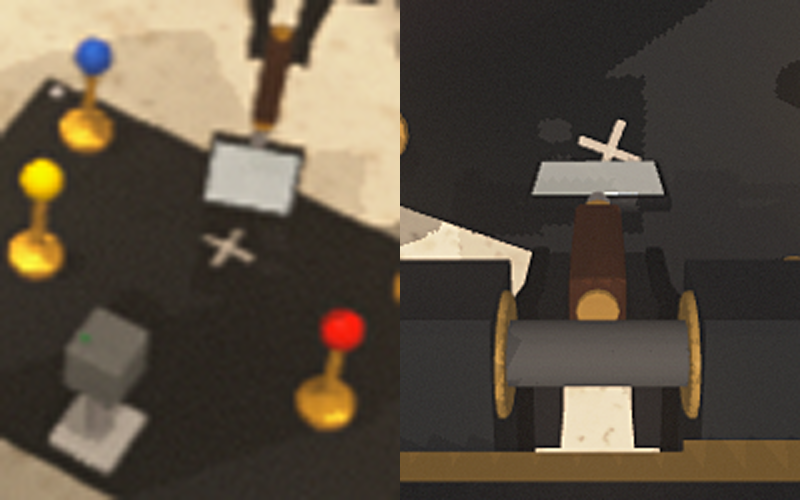

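The picture shows the mirror hanging above the cross with its silver face toward the camera and the red bead. Its corners in the scene crop are about (213,142), (298,155), (290,214) and (206,202). I'll compare them with the predicted corners.

Run:
```python
from bench import r
from h import *
np.set_printoptions(precision=1,suppress=True)
s=r.read_state();q=R.from_quat(s['eef_rot'])
def proj(c,P):
    f=200/np.tan(np.radians(float(c['vfov'])/2));X=R.from_quat(c['attitude']).inv().apply(P-c['eye']);return X[:,:2]/X[:,2:]*f+[c['cx'],c['cy']]
P=s['ee_pos']+q.apply([[.003,y,.0566+z] for y,z in((.025,-.025),(-.025,-.025),(-.025,.025),(.025,.025))])
S=dict(np.load("s3.npz"));W=dict(np.load("w3.npz"))
print('scene pred crop px',(proj(S,P)-[336,225]+.4)*5); print('wrist pred crop px',(proj(W,P)-[220,110]+.25)*2+[400,0])
o=np.array([(213,142),(298,155),(290,214),(206,202)])/5+[336,225]-.4
A=[onz(S,*o[i],z) for i,z in((0,.095),(1,.095),(2,.045),(3,.045))];np.set_printoptions(precision=4);print(np.mean(A,0),CR)
```

```text
scene pred crop px [[212.7 132.1]
 [306.8 149. ]
 [292.7 212. ]
 [200.9 195.2]]
wrist pred crop px [[668.3 195.2]
 [521.7 195.3]
 [534.2 160.4]
 [656.5 160.3]]
[ 0.4431 -0.3365  0.07  ] [ 0.4444 -0.3282]
```

The views agree to about 3 mm, well within the margins, and the mirror is square to the gripper. I'm handing in.

```bash
python3 -c "
from bench import r
print(r.close_job())"
```

```text
the job is handed in; nothing more can be done
None
```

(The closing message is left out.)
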